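# Fit the hatch cover on the bench unit and hold it flush

### The job

The service hatch of the white bench unit is open: turn its orange quarter-turn fastener until the black slot on its head lines up with the two red marks beside it. Then pick up the blue cover by its handle, hang its round eye on the steel post and its long slot over the fastener, and press it down against the springy seal until it lies flush on the dark steel rim all round. Finish while still holding the cover pressed down, with the fastener still lined up, and leave the tape roll, the vial and the cup alone.

Things in the scene. Friction and masses are not known exactly. Their poses are not given: they have to be found in the camera images.
- unit: white bench unit, fixed, 214 (x) x 134 (y) mm, 50 mm high to its deck, with an open hatch. Origin: centre of its underside; x runs from the steel post (x = -50 mm) to the orange fastener (x = +50), both at y = 0. Round the hatch a steel rim (outer 190 x 106, inner 170 x 86 mm) stands 3 mm above the deck; the flush cover rests on it
- post_foot (a point): foot of the steel post, on its axis at deck height (50 mm above the worktop). The post is 9 mm thick, straight to 22 mm above the deck, pointed to 29 mm
- fastener_head (a point): centre of the orange fastener head, on its turning axis, 72 mm above the worktop. The head is a bar 32 mm long (own x), 10 wide (own y), 24 high, its top 34 mm above the deck, on an 8 mm neck; a black slot runs lengthwise along its top. Two red marks on the deck, in line with the unit's x axis, lie 20 to 30 mm either side of the axis. Bare deck for 33 mm to each side (y)
- fastener (a joint): turn of the fastener, rad, counterclockwise from above positive; 0 = head and slot along the unit's x axis, lined up with the red marks; 1.57 = crosswise. Range -0.6 to 1.7, light friction (0.05 N m), stays where it is left, no stop or click at 0. The cover passes over the head only when it is lined up to within about 0.3
- seal (a joint): how far the springy black seal just inside the rim (outer 166 x 82, inner 150 x 66 mm) is pressed down, m: 0 = free, 5 mm above the rim; 0.005 = level with the rim (cover flush); 0.006 = stop. It gives from about 4 N, is level with the rim at about 8.5 N and springs back; the cover's weight alone does not press it in
- cover: blue cover plate 180 (x) x 96 (y) x 5 mm, 0.15 kg, with a black bar handle; lies loose on the worktop, handle up. Origin: centre of its underside; x runs from the round eye to the long slot. Fitted, its x axis points the same way as the unit's, its origin 53 mm above the worktop on the unit's axis
- cover_handle (a point): centre of the cover's bar handle, 28.5 mm above the plate's underside, over the plate's centre. The bar is 52 mm long (the cover's x), 12 mm wide (y), 15 mm high, from 21 to 36 mm above the underside, on two feet near its ends
- cover_eye (a point): centre of the round eye, 18 mm wide, at x = -50 mm on the cover's underside; it goes over the post with about 4.5 mm to spare all round
- cover_slot (a point): centre of the long slot, 42 (x) x 20 (y) mm, at x = +50 mm on the cover's underside; it goes over the lined-up fastener head with about 5 mm to spare all round
- tape: bystander: roll of tan tape lying flat, 100 mm wide, 25 mm high, origin at the centre of its underside; leave alone
- vial: bystander: small vial with a blue cap, 17 mm wide, 52 mm high, origin at the centre of its underside; leave alone
- cup: bystander: light blue sample cup with black rim, 49 mm wide, 64 mm high, origin at the centre of its underside; leave alone
Mind the look-alikes: they are no part of the job. There is more than one size of the cover; the job needs the larger.

How it is judged:
On the way, in this order (a step that is already met when the one before it is completed fails the run):
1. the fastener's slot is lined up with the marks (within 0.2 rad), the cover not yet on the unit (value of joint fastener between -0.2 and 0.2 rad and horizontal distance between cover and unit above 0.05 m), for 0.2 s.
2. the cover hangs with its eye on the post and its slot over the fastener (horizontal distance between cover_eye and post_foot below 0.007 m and horizontal distance between cover_slot and fastener_head below 0.009 m and angle between the x axis of cover and the x axis of unit, either way round below 0.15 rad and z of each of cover_eye, cover_slot in the frame of unit below 0.068 m), for 0.1 s.
At the end, for the whole second after the job is handed in: the robot still holds the cover pressed down (over 3 N on it, over 5 N between cover and unit); the cover is flush on the rim within 2 mm at eye and slot and level, the seal pressed in by 3.5 mm or more, eye on post, slot over fastener, fastener lined up within 0.2 rad (value of joint fastener between -0.2 and 0.2 rad and horizontal distance between cover_eye and post_foot below 0.007 m and horizontal distance between cover_slot and fastener_head below 0.009 m and angle between the x axis of cover and the x axis of unit, either way round below 0.15 rad and z of each of cover_eye, cover_slot in the frame of unit below 0.055 m and angle between cover's own z axis and vertical below 0.03 rad and value of joint seal above 0.0035 m and contact force between cover and unit above 5 N and contact force between any of the fingers, the arm and cover above 3 N); the arm keeps its last pose, push and grip.
It fails at once if the tape is knocked over or moved more than 3 cm (distance of tape from where it was at the start of the episode above 0.03 m or angle between tape's own z axis and vertical above 0.5 rad).
It fails at once if the vial is knocked over or moved more than 3 cm (distance of vial from where it was at the start of the episode above 0.03 m or angle between vial's own z axis and vertical above 0.5 rad).
It fails at once if the cup is knocked over or moved more than 3 cm (distance of cup from where it was at the start of the episode above 0.03 m or angle between cup's own z axis and vertical above 0.5 rad).
It also fails if it takes over 51 s, if anything falls off the work surface, if the arm or the gripper's body presses on something with over 40 N, if the wrist force passes 120 N, or if a joint passes its speed limit or range.

### The arm

A 6-joint arm with a two-finger parallel gripper is mounted at the origin on the work surface; the furniture and walls round the work are solid. World frame = base frame: x ahead of the robot, y to its left, z up, the work surface at z = 0. Lengths are in m, angles in rad, forces in N, time in s.
With the tool pointing down it reaches from about 0.35 to 0.85 m from the base axis. Payload 8.1 kg.
Tool frame: the origin (TCP) lies between the finger pads; the fingertips stand 11 mm ahead of it and the grasp point (between the pads) lies 8 mm behind it (robot.tips_ahead is the distance from the TCP to the fingertips, in m); z points along the fingers, y is the line along which they close (so a half turn about z gives the same grasp; the last joint's range is limited). The gripper opens to 93 mm and grips with 3 to 60 N. Pads are 15 mm wide; open, the fingers measure 128 mm over their backs; the gripper's body (75 mm by 188 mm) begins 65 mm behind the grasp point.
Start: joints at [1.11, 0.13, 1.488, -0, 1.523, -0.085], TCP at [0.22, 0.558, 0.23] pointing down, gripper open.
Joint ranges: [-2.96, 2.96], [-0.89, 2.26], [0.02, 2.5], [-1.34, 4.48], [0, 2.73], [-2.66, 2.66]. Speed limits (rad/s): [2.39, 2.39, 2.79, 3.14, 3.14, 3.14].

### API

Orientations are given as a rotation vector (axis times angle).
In Python, from plant import robot gives the robot as it stands. The module is installed in compiled form; this text tells all that it offers.
- The arm moves only by the tool move_arm, never from a script. Its argument "deltas" is one flat list of numbers, 7 for each row, row after row: the shift along the tool's x, y, z in m, then the turn, a rotation vector about the tool's x, y, z in rad, then the opening, from 0 (shut) to 1 (fully open). A call has 1 to 12 rows; each row is the pose to reach, as a shift and turn from the pose commanded when the call began, along the tool's axes at that moment; what a row does not reach only later rows make up. A row lasts 1/8 s, in which the tool goes at most 62.5 mm and 10.7 degrees, less where a joint would pass 70% of its speed; a pose out of reach is approached as far as the arm can. A call with a gripper value outside its range is refused whole. The fingers move at their own pace and stop on an object; "squeeze" is the grip in N (left out, the last holds). Time passes only in rows, so rows that repeat a pose let the fingers close. It gives the time, the measured TCP pose, the force, the opening and the grip force at its end, in the units of the state.
- robot.read_state(): the state, without advancing time (a new reading comes with each control period).
- robot.read_camera(name): name is "scene" or "top" or "wrist"; returns (picture, depth): 384x512x3 uint8, red, green, blue; 384x512 float32, m along the optical axis (not along the pixel's ray), 0 where there is no reading.
- robot.camera_model(name): a dict with "K" (3x3 intrinsics, pixels), "R" (3x3) and "t" (3): a world point X has camera coordinates R X + t; the wrist camera has in their place "tool_from_camera" (4x4, takes a point from camera to tool coordinates, whose origin is the TCP and whose axes are the flange's). Camera axes: x right, y down, z forward; pixel columns grow to the right and rows downward; lengths in m; the calibration is good to about 2 mm. A picture is of the moment at which its call begins: read the wrist's pose just before it. camera_model takes no time and is no camera call.
- robot.close_job(): hands the job in; it is judged then, once.
Trained networks look in the newest picture that a camera, given by its name, has taken for a name from the list of things; names that differ only in an ending like _2 or _b are one class to them, and where a whole thing is asked for, a point or a joint stands for the part that bears it (a point fixed in the world has none). Each returns a list of dicts, best first, with "confidence" (0 to 1); they miss things now and then, are a little off and sometimes report something else, mostly with a low value. They report only what shows in the picture. A call takes as long as a camera call. They do not tell look-alikes from the thing itself.
- robot.recognise(camera, label): "uv" ([column, row] in pixels, amid what is visible of it).
The state is a dict: "t": time; "q": joint angles; "dq": joint speeds; "joint_torque": joint torques, N m; "tool_pos": TCP position; "orientation": TCP orientation; "force": force on the tool from outside, world axes, zero at the start; "wrist_torque": the same for the moment, N m; "opening": finger opening in m; "gripper_force": force on a finger pad.
Only numpy, scipy, OpenCV 4.12 (cv2) and the standard library are available. Lean on these libraries where they do the work, as an engineer would, in place of code of your own. Each camera call takes 0.05 s, during which the arm holds its last target. There are 200 camera calls.

## Working session

There is one attempt and no reset: what is moved stays moved. The work goes in short steps, Python scripts to look and compute and a tool call to move; the robot and the scene stay as the last step left them, time stands still between calls to the robot, and variables do not carry over. Pictures are saved under pics/ and viewed, at most 10 in all, crops included, and the job is handed in when it is done.

Besides the shell and the picture viewer there is one more tool, called after "Emit:" in YAML: its name, and indented under it one key for each argument. move_arm: Moves the arm, as the interface text tells. Its arguments: {"type":"object","properties":{"deltas":{"type":"array","items":{"type":"number"}},"squeeze":{"type":"number"}},"required":["deltas"]}

```bash
mkdir -p pics; cat > h.py <<'E'
import numpy as np, cv2
from plant import robot
from scipy.spatial.transform import Rotation as Ro
def cam(n):
    s=robot.read_state(); p,d=robot.read_camera(n); m=robot.camera_model(n)
    K=np.array(m["K"])
    if n=="wrist":
        T=np.eye(4);T[:3,:3]=Ro.from_rotvec(s["orientation"]).as_matrix();T[:3,3]=s["tool_pos"]
        W=T@np.array(m["tool_from_camera"])
    else:
        W=np.eye(4);R=np.array(m["R"]);W[:3,:3]=R.T;W[:3,3]=-R.T@np.array(m["t"])
    return p,d,K,W
def cloud(d,K,W):
    v,u=np.mgrid[:d.shape[0],:d.shape[1]]
    c=np.stack([(u-K[0,2])/K[0,0]*d,(v-K[1,2])/K[1,1]*d,d],-1)
    P=c@W[:3,:3].T+W[:3,3]; P[d==0]=np.nan
    return P
def save(n,p): cv2.imwrite("pics/"+n,p[:,:,::-1])
E
python3 - <<'E'
from h import *
for n in("top","scene"):
    p,d,K,W=cam(n); P=cloud(d,K,W); np.savez(n+".npz",p=p,P=P)
    save(n+"0.png",cv2.resize(p,(800,600)))
    for l in("unit","fastener","cover","cover_handle","post_foot","tape","vial","cup"):
        for r in robot.recognise(n,l)[:4]:
            u,v=np.round(r["uv"]).astype(int); print(n,l,u,v,round(r["confidence"],2),P[v,u].round(3))
print(robot.read_state()["t"], robot.read_state()["orientation"])
E
```

```text
top unit 205 179 0.93 [0.564 0.071 0.03 ]
top fastener 205 160 0.38 [0.608 0.063 0.086]
top cover 258 255 0.94 [ 0.338 -0.088  0.024]
top cover 282 195 0.7 [ 0.518 -0.16   0.004]
top cover_handle 251 256 0.91 [ 0.335 -0.067  0.003]
top cover_handle 284 192 0.86 [ 0.522 -0.165  0.037]
top post_foot 206 179 0.79 [0.564 0.068 0.029]
top post_foot 206 161 0.66 [0.606 0.061 0.082]
top tape 301 111 0.9 [ 0.786 -0.223  0.   ]
top vial 248 125 0.58 [ 0.739 -0.057  0.007]
top cup 324 273 0.68 [ 0.286 -0.281  0.007]
scene unit 241 269 0.71 [0.564 0.069 0.031]
scene fastener 218 259 0.57 [0.612 0.065 0.086]
scene cover 339 219 0.98 [ 0.327 -0.074  0.003]
scene cover 258 183 0.75 [ 0.531 -0.159  0.028]
scene cover_handle 338 220 0.9 [ 0.329 -0.072  0.003]
scene cover_handle 259 189 0.67 [ 0.529 -0.153  0.008]
scene post_foot 235 274 0.95 [0.577 0.081 0.032]
scene tape 175 172 0.68 [ 0.756 -0.206 -0.001]
scene tape 174 214 0.44 [ 0.742 -0.079  0.004]
scene tape 258 187 0.25 [ 0.531 -0.16   0.007]
scene cup 349 144 0.76 [ 0.285 -0.296  0.015]
0.9 [5.86784180e-01 3.08626799e+00 1.02872657e-04]
```

View pics/top0.png

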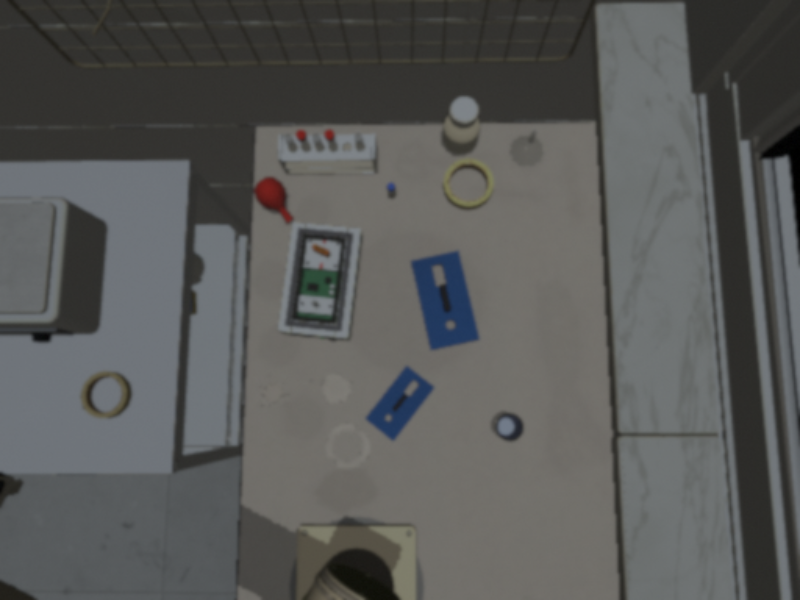

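View pics/scene0.png

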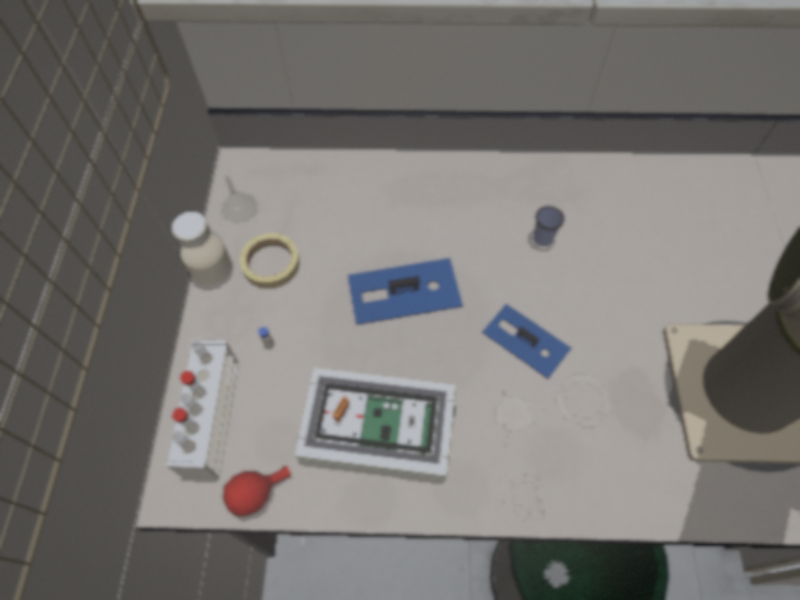

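Top picture (800 scale): unit at (320,280) with its orange fastener turned crosswise at (321,250) and its post end near (316,305). There are two blue covers, the large one at (445,300) and the small one at (400,403); the large one fits, and I'll measure it to be sure. The tape is at (468,183), the vial at (391,190) and the cup at (508,426). The red bulb and tube rack are not part of the job.

```bash
cat >> h.py <<'E'
def rect(Q):
    (c,(w,h),a)=cv2.minAreaRect((Q[:,:2]*1000).astype(np.float32))
    a=np.deg2rad(a)
    if w<h: w,h=h,w; a+=np.pi/2
    a=(a+np.pi/2)%np.pi-np.pi/2
    return np.round(c,1),round(w,1),round(h,1),round(a,3)
def comps(mask,P,n=30):
    k,L,S,_=cv2.connectedComponentsWithStats(mask.astype(np.uint8))
    for i in range(1,k):
        if S[i,4]<n: continue
        Q=P[L==i]; Q=Q[np.isfinite(Q[:,0])]
        if len(Q)>=n: print("  px",S[i,:4],"n",S[i,4],"rect",rect(Q),"mean",Q.mean(0).round(4),"zmed",np.median(Q[:,2]).round(4))
def masks(p):
    h=cv2.cvtColor(p,cv2.COLOR_RGB2HSV).astype(int)
    H,S,V=h[...,0],h[...,1],h[...,2]
    return dict(blue=(H>100)&(H<125)&(S>120)&(V>50),orange=(H>5)&(H<18)&(S>140)&(V>60),red=((H<5)|(H>172))&(S>120)&(V>60))
E
python3 - <<'E'
from h import *
for n in("top","scene"):
    f=np.load(n+".npz");p,P=f["p"],f["P"]
    print(n)
    for k,m in masks(p).items(): print(k); comps(m,P,8)
    R=(abs(P[...,0]-.56)<.15)&(abs(P[...,1]-.07)<.12)&(P[...,2]>.035)&(P[...,2]<.06)
    print("unit"); comps(R,P,200)
f=np.load("scene.npz");p=f["p"]
save("crop.png",cv2.resize(p[155:310,185:375],None,fx=4,fy=3.8,interpolation=cv2.INTER_CUBIC))
E
```

```text
top
blue
  px [249 118   3   4] n 9 rect (array([742.6, -64.2]), 9.3, 6.2, np.float64(0.732)) mean [ 0.7421 -0.0647  0.0506] zmed 0.0504
  px [264 162  41  61] n 1452 rect (array([ 528.5, -167.3]), 174.5, 89.8, np.float64(0.212)) mean [ 0.5244 -0.1681  0.0044] zmed 0.0043
  px [236 236  40  45] n 737 rect (array([331. , -80.3]), 121.6, 61.9, np.float64(-0.667)) mean [ 0.3283 -0.0785  0.0032] zmed 0.0029
orange
  px [202 158   8   5] n 13 rect (array([608.9,  62.6]), 23.5, 4.2, np.float64(1.118)) mean [0.6084 0.0622 0.0832] zmed 0.0829
red
  px [208  83   5   6] n 23 rect (array([815.7,  45.8]), 17.2, 12.3, np.float64(-0.029)) mean [0.8148 0.0449 0.1323] zmed 0.1325
  px [190  84   5   6] n 23 rect (array([812.4,  97.2]), 15.1, 11.7, np.float64(0.093)) mean [0.8137 0.0965 0.1331] zmed 0.1331
  px [163 114  24  28] n 321 rect (array([727.3, 159.9]), 80.6, 50.7, np.float64(0.974)) mean [0.7277 0.1659 0.0459] zmed 0.0496
unit
  px [178 142  53  75] n 2691 rect (array([562.8,  70.9]), 215.5, 135.0, np.float64(-0.11)) mean [0.5605 0.0689 0.0506] zmed 0.0503
scene
blue
  px [225 168  69  38] n 1355 rect (array([ 530. , -164.6]), 168.4, 89.5, np.float64(0.213)) mean [ 0.5256 -0.1626  0.0057] zmed 0.0056
  px [312 198  50  41] n 551 rect (array([332.9, -79.2]), 117.2, 59.1, np.float64(-0.665)) mean [ 0.3304 -0.0728  0.0042] zmed 0.0043
orange
red
  px [116 238   8   8] n 46 rect (array([814.9,  48.1]), 16.4, 12.7, np.float64(-0.716)) mean [0.8152 0.0482 0.1352] zmed 0.1352
  px [111 262   8   7] n 47 rect (array([815.2,  99.6]), 15.4, 12.2, np.float64(-0.028)) mean [0.8154 0.1    0.135 ] zmed 0.135
  px [144 299  41  31] n 642 rect (array([723.3, 173.6]), 86.7, 49.6, np.float64(0.346)) mean [0.7313 0.1767 0.0499] zmed 0.0529
unit
  px [189 235 103  71] n 4614 rect (array([562.7,  72.1]), 213.9, 134.7, np.float64(-0.103)) mean [0.5636 0.0781 0.0522] zmed 0.0518
```

View pics/crop.png

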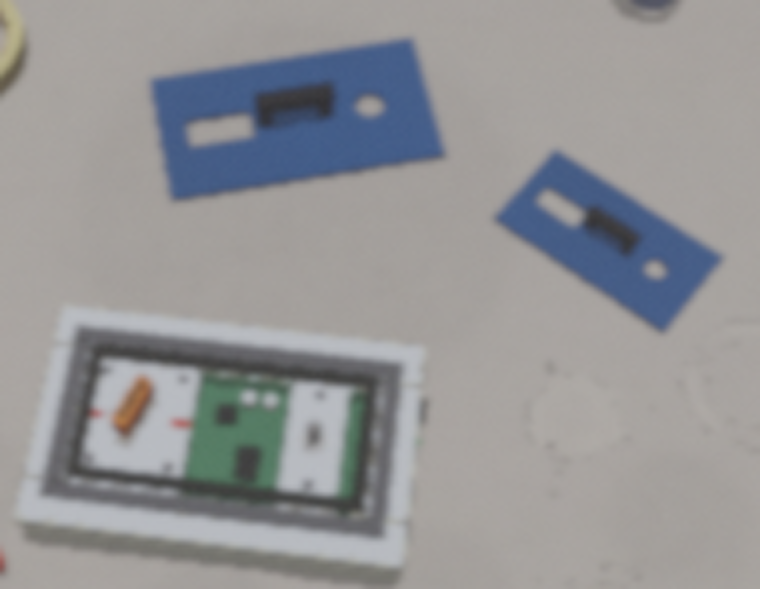

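Crop: the two candidates are the large cover at (298,118), measured 175-180 x 90-96 mm, and the small one at (610,240), measured about 120 x 62 mm. The job's 180 x 96 fits only the large one. The fastener at (133,405) is crosswise, and the red marks are at (95,412) and (182,423).

```bash
cat >> h.py <<'E'
def plan(x,y,z,yaw):
    "tool pointing down, tool-y at world angle yaw -> shift in current tool axes, turn about tool z"
    s=robot.read_state();R=Ro.from_rotvec(s["orientation"]).as_matrix()
    t=R.T@(np.array([x,y,z])-s["tool_pos"])
    T=np.array([[np.sin(yaw),np.cos(yaw),0],[-np.cos(yaw),np.sin(yaw),0],[0,0,-1.]])
    print("plan",t.round(4),(Ro.from_matrix(R.T@T)).as_rotvec().round(3),"t",s["t"])
E
python3 - <<'E'
from h import *
plan(.600,.066,.25,-.46)
P=np.load("top.npz")["P"].reshape(-1,3);P=P[np.isfinite(P[:,0])]
a=np.array([.22,.558]);b=np.array([.6,.066])
for k in np.linspace(0,1,11):
    c=a+k*(b-a);m=np.hypot(*(P[:,:2]-c).T)<.12
    print(c.round(2),P[m,2].max().round(3) if m.any() else None)
print({k:np.array(v).round(3) for k,v in robot.camera_model("wrist").items()})
E
```

```text
Traceback (most recent call last):
  File "h.py", line 40, in plan
    print("plan",t.round(4),(Ro.from_matrix(R.T@T)).as_rotvec().round(3),"t",s["t"])
                             ~~~~~~~~~~~~~~^^^^^^^
  File "scipy/spatial/transform/_rotation.pyx", line 1143, in scipy.spatial.transform._rotation.Rotation.from_matrix
ValueError: Non-positive determinant (left-handed or null coordinate frame) in rotation matrix 0: [[ 8.41305827e-02 -9.96454738e-01  2.50730016e-05]
 [-9.96454735e-01 -8.41305843e-02 -7.14318248e-05]
 [-7.32879866e-05  1.89745102e-05  9.99999997e-01]].
```

```bash
sed -i 's/\[np.sin(yaw),np.cos(yaw),0\],\[-np.cos(yaw),np.sin(yaw),0\]/[-np.sin(yaw),np.cos(yaw),0],[np.cos(yaw),np.sin(yaw),0]/' h.py
python3 - <<'E'
from h import *
plan(.600,.066,.25,-.46)
P=np.load("top.npz")["P"].reshape(-1,3);P=P[np.isfinite(P[:,0])]
a=np.array([.22,.558]);b=np.array([.6,.066])
for k in np.linspace(0,1,11):
    c=a+k*(b-a);m=np.hypot(*(P[:,:2]-c).T)<.12
    print(c.round(2),P[m,2].max().round(3) if m.any() else None)
print({k:np.array(v).round(3) for k,v in robot.camera_model("wrist").items()})
E
```

```text
plan [-0.5339 -0.3184 -0.0204] [ 0.    -0.     1.655] t 0.9
[0.22 0.56] 0.345
[0.26 0.51] 0.345
[0.3  0.46] 0.345
[0.33 0.41] -0.108
[0.37 0.36] -0.132
[0.41 0.31] 0.007
[0.45 0.26] 0.049
[0.49 0.21] 0.063
[0.52 0.16] 0.078
[0.56 0.12] 0.086
[0.6  0.07] 0.086
{'K': array([[321.131,   0.   , 252.442],
       [  0.   , 321.131, 190.3  ],
       [  0.   ,   0.   ,   1.   ]]), 'tool_from_camera': array([[ 0.001, -0.964, -0.267,  0.074],
       [ 1.   ,  0.001, -0.   ,  0.   ],
       [ 0.   , -0.267,  0.964, -0.154],
       [ 0.   ,  0.   ,  0.   ,  1.   ]])}
```

Emit:
move_arm:
  deltas: [-0.534, -0.318, -0.02, 0, 0, 1.655, 0.4, -0.534, -0.318, -0.02, 0, 0, 1.655, 0.4, -0.534, -0.318, -0.02, 0, 0, 1.655, 0.4, -0.534, -0.318, -0.02, 0, 0, 1.655, 0.4, -0.534, -0.318, -0.02, 0, 0, 1.655, 0.4, -0.534, -0.318, -0.02, 0, 0, 1.655, 0.4, -0.534, -0.318, -0.02, 0, 0, 1.655, 0.4, -0.534, -0.318, -0.02, 0, 0, 1.655, 0.4, -0.534, -0.318, -0.02, 0, 0, 1.655, 0.4, -0.534, -0.318, -0.02, 0, 0, 1.655, 0.4, -0.534, -0.318, -0.02, 0, 0, 1.655, 0.4, -0.534, -0.318, -0.02, 0, 0, 1.655, 0.4]
  squeeze: 20

```text
t: 2.4
tool_pos: [0.6, 0.0665, 0.2494]
orientation: [-2.669, -1.655, 0.001]
force: [0.3, 0.4, 0.3]
opening: 0.037
gripper_force: 0.0
```

```bash
cat > look.py <<'E'
from h import *
import sys
s=robot.read_state();print(s["t"],np.round(s["tool_pos"],4),np.round(s["q"],2),np.round(s["force"],1),round(s["opening"],4))
p,d,K,W=cam("wrist");P=cloud(d,K,W);np.savez(sys.argv[1]+".npz",p=p,P=P)
save(sys.argv[1]+".png",p)
for k,m in masks(p).items(): print(k); comps(m,P,25)
R=(abs(P[...,0]-.56)<.15)&(abs(P[...,1]-.07)<.12)&(P[...,2]>.035)&(P[...,2]<.06)
print("unit"); comps(R,P,500)
E
python3 look.py w1
```

```text
2.4 [0.6    0.0665 0.2494] [0.03 0.13 1.45 0.   1.56 0.49] [0.3 0.4 0.3] 0.037
blue
  px [402 205  17  15] n 183 rect (array([742.6, -61.4]), 14.4, 14.3, np.float64(0.364)) mean [ 0.742 -0.06   0.049] zmed 0.0504
  px [284 279   9   7] n 38 rect (array([592.4, -32. ]), 171.7, 11.7, np.float64(1.261)) mean [ 0.5699 -0.106   0.0103] zmed 0.0035
  px [213 320  95  38] n 2321 rect (array([520.4, -55.3]), 322.3, 134.7, np.float64(1.347)) mean [ 0.4921 -0.1656  0.0131] zmed 0.0041
orange
  px [258 153  10  33] n 278 rect (array([611.2,  67.3]), 30.9, 9.3, np.float64(1.115)) mean [0.6119 0.0689 0.0814] zmed 0.0825
  px [172 272   8  14] n 30 rect (array([596.1, 103.1]), 6.7, 0.7, np.float64(1.071)) mean [0.5963 0.1031 0.3323] zmed 0.3329
  px [340 351  21  14] n 78 rect (array([627.8,  76.8]), 4.8, 2.1, np.float64(-0.652)) mean [0.6277 0.0772 0.3471] zmed 0.347
  px [358 351  12   7] n 37 rect (array([630.7,  75.6]), 2.3, 1.6, np.float64(-1.201)) mean [0.6306 0.0755 0.3462] zmed 0.3463
  px [340 351 103  30] n 775 rect (array([635.1,  73.3]), 22.6, 3.0, np.float64(-0.46)) mean [0.6355 0.073
[... 3401 characters left out ...]
)) mean [0.6195 0.0812 0.3526] zmed 0.3526
red
  px [287   0  70  78] n 2952 rect (array([724.3, 156.8]), 75.9, 57.7, np.float64(0.993)) mean [0.7252 0.1662 0.0444] zmed 0.0484
  px [462  20  35  27] n 641 rect (array([849.6,  94.6]), 91.4, 18.5, np.float64(-0.13)) mean [0.8134 0.0999 0.1313] zmed 0.1326
  px [481  84  31  25] n 574 rect (array([813.1,  47.5]), 19.0, 18.8, np.float64(1.292)) mean [0.8125 0.0485 0.1316] zmed 0.1325
  px [238 170   8   6] n 31 rect (array([586.7,  69.4]), 8.9, 4.3, np.float64(-0.156)) mean [0.5867 0.0694 0.0493] zmed 0.0492
unit
  px [112  89 215 165] n 17141 rect (array([561.6,  71.7]), 213.7, 134.2, np.float64(-0.105)) mean [0.571  0.078  0.0509] zmed 0.0497
```

View pics/w1.png

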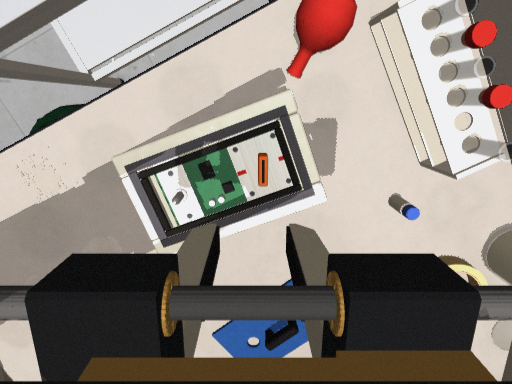

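Wrist view: the fastener is at (262,170) and the red mark at (242,173); the unit's pose agrees to 1 mm with the other cameras. Next I grip the head across its width.

Emit:
move_arm:
  deltas: [0.005, 0.01, 0.06, 0, 0, 0, 0.4, 0.005, 0.01, 0.12, 0, 0, 0, 0.4, 0.005, 0.01, 0.16, 0, 0, 0, 0.4, 0.005, 0.01, 0.179, 0, 0, 0, 0.4, 0.005, 0.01, 0.179, 0, 0, 0, 0.4, 0.005, 0.01, 0.179, 0, 0, 0, 0, 0.005, 0.01, 0.179, 0, 0, 0, 0, 0.005, 0.01, 0.179, 0, 0, 0, 0]
  squeeze: 10

```text
t: 3.45
tool_pos: [0.6124, 0.0664, 0.0721]
orientation: [2.668, 1.656, 0.003]
force: [-0.1, -0.0, -0.3]
opening: 0.012
gripper_force: 0.0
```

Emit:
move_arm:
  deltas: [0, 0, 0, 0, 0, 0, 0, 0, 0, 0, 0, 0, 0, 0, 0, 0, 0, 0, 0, 0.18, 0, 0, 0, 0, 0, 0, 0.36, 0, 0, 0, 0, 0, 0, 0.54, 0, 0, 0, 0, 0, 0, 0.72, 0, 0, 0, 0, 0, 0, 0.9, 0, 0, 0, 0, 0, 0, 1.08, 0, 0, 0, 0, 0, 0, 1.22, 0, 0, 0, 0, 0, 0, 1.22, 0, 0, 0, 0, 0, 0, 1.22, 0]

```text
t: 4.82
tool_pos: [0.6117, 0.0667, 0.072]
orientation: [-3.136, 0.172, -0.001]
force: [-3.6, 1.6, 6.6]
opening: 0.0098
gripper_force: 10.0
```

Emit:
move_arm:
  deltas: [0, 0, 0, 0, 0, 0, 0.35, 0, 0, 0, 0, 0, 0, 0.35, 0, 0, -0.06, 0, 0, 0, 0.35, 0, 0, -0.12, 0, 0, 0, 0.35, 0, 0, -0.18, 0, 0, 0, 0.35, 0, 0, -0.18, 0, 0, 0, 0.35]

```text
t: 5.58
tool_pos: [0.6147, 0.0664, 0.2581]
orientation: [-3.136, 0.171, -0.018]
force: [0.5, -0.9, 0.4]
opening: 0.0325
gripper_force: 0.0
```

```bash
python3 look.py w2 | awk '/px/&&!/zmed 0.3/||!/px/'
python3 - <<'E'
from h import *
plan(.5295,-.165,.25,-1.358)
save("w2c.png",cv2.resize(np.load("w2.npz")["p"][60:260,120:400],None,fx=2.8,fy=2.8))
E
```

```text
5.575 [0.6147 0.0664 0.2581] [ 0.02  0.16  1.41 -0.    1.57  1.7 ] [ 0.5 -0.9  0.4] 0.0325
blue
  px [353  28  17  17] n 223 rect (array([742.7, -61.5]), 14.9, 14.4, np.float64(-0.109)) mean [ 0.7423 -0.0607  0.0498] zmed 0.0505
  px [ 74 131  28  25] n 479 rect (array([628.4, 584.6]), 81.2, 63.3, np.float64(-1.489)) mean [ 0.6288  0.5849 -0.598 ] zmed -0.5979
  px [383 132  95 135] n 7607 rect (array([ 574.6, -137.6]), 306.1, 150.3, np.float64(0.694)) mean [ 0.538  -0.1645  0.0044] zmed 0.004
orange
  px [249 162   9  32] n 239 rect (array([611.5,  66.4]), 31.2, 8.6, np.float64(-0.108)) mean [0.6131 0.0661 0.0817] zmed 0.0825
red
  px [114  39  78  78] n 3054 rect (array([729.7, 164.6]), 98.2, 57.6, np.float64(0.893)) mean [0.7308 0.1669 0.0454] zmed 0.0494
unit
  px [193 122 120 164] n 12568 rect (array([567.5,  71.3]), 201.4, 134.2, np.float64(-0.106)) mean [0.5934 0.0685 0.0507] zmed 0.0496
plan [-0.0579  0.2391  0.0036] [ 0.    -0.006 -0.322] t 5.625
```

View pics/w2c.png

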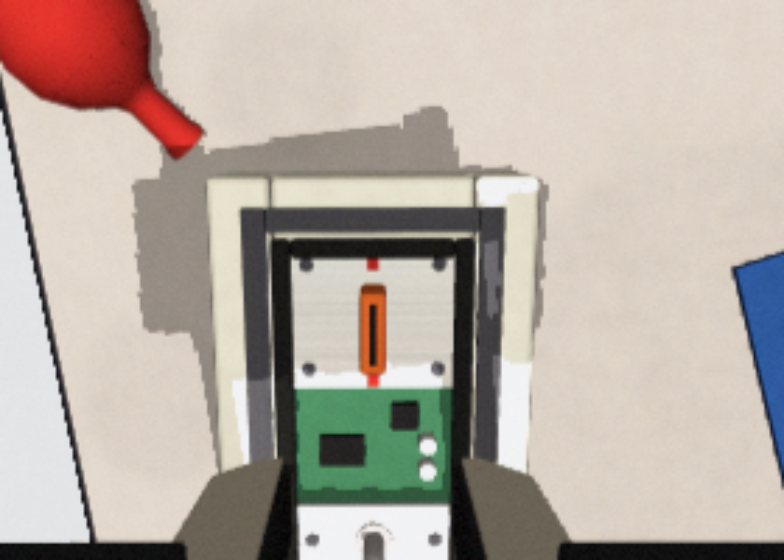

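The crop shows the slot at (372,335), in line with the red marks at (372,265) and (372,380); the head yaw is -0.108 against -0.106 for the unit. Next is the cover.

Emit:
move_arm:
  deltas: [-0.03, 0.06, 0.004, 0, 0, -0.1, 0.35, -0.06, 0.12, 0.004, 0, 0, -0.2, 0.35, -0.11, 0.18, 0.004, 0, 0, -0.32, 0.35, -0.112, 0.24, 0.004, 0, 0, -0.32, 0.35, -0.112, 0.245, 0.004, 0, 0, -0.32, 0.35, -0.112, 0.245, 0.004, 0, 0, -0.32, 0.35]

```text
t: 6.38
tool_pos: [0.4719, -0.1661, 0.2446]
orientation: [-3.123, -0.325, 0.004]
force: [-0.5, 0.4, 0.7]
opening: 0.0329
gripper_force: 0.0
```

```bash
python3 look.py w3 | awk '/px/&&!/zmed 0.3/||!/px/'
python3 - <<'E'
from h import *
f=np.load("w3.npz");p,P=f["p"],f["P"]
h=cv2.cvtColor(p,cv2.COLOR_RGB2HSV)
m=(P[...,2]>.028)&(P[...,2]<.045)&(h[...,2]<90)
print("handle");comps(m,P,60)
m=(abs(P[...,2]-.004)<.004)&masks(p)["blue"]&(P[...,0]>.4)&(P[...,1]<-.09)
print("blue",rect(P[m]))
E
```

```text
6.375 [ 0.4719 -0.1661  0.2446] [-0.44 -0.14  1.74 -0.    1.55  0.92] [-0.5  0.4  0.7] 0.0329
blue
  px [220  35  85 154] n 10915 rect (array([ 528.6, -165.4]), 179.2, 96.0, np.float64(0.214)) mean [ 0.5325 -0.1648  0.004 ] zmed 0.0039
  px [126 203  81  51] n 1625 rect (array([343.2, -76.9]), 110.6, 48.8, np.float64(-0.656)) mean [ 0.3553 -0.0759  0.0026] zmed 0.0026
orange
red
  px [38  2  6 12] n 54 rect (array([586.6,  69.7]), 9.7, 5.7, np.float64(-0.06)) mean [0.5865 0.0694 0.0494] zmed 0.0493
unit
  px [  0   0 121 156] n 11240 rect (array([535.1,  61.8]), 164.8, 110.2, np.float64(-0.105)) mean [0.5268 0.0452 0.0497] zmed 0.0494
handle
  px [ 0  4 12 56] n 337 rect (array([558.2, 113.3]), 54.1, 3.4, np.float64(-0.092)) mean [0.557  0.1136 0.0362] zmed 0.0361
  px [11  6  7 35] n 95 rect (array([568.1, 108.1]), 33.4, 5.3, np.float64(-0.13)) mean [0.5688 0.1081 0.0309] zmed 0.0308
  px [53 33 16 16] n 178 rect (array([561.9,  59. ]), 16.3, 12.3, np.float64(1.501)) mean [0.5618 0.057  0.0353] zmed 0.0357
  px [21 38 23 20] n 325 rect (array([549.1,  88.7]), 24.8, 14.4, np.float64(1.467)) mean [0.5487 0.0862 0.035 ] zmed 0.0352
  px [258  94  11  48] n 516 rect (array([ 528.2, -165.7]), 51.2, 11.3, np.float64(0.216)) mean [ 0.5287 -0.1656  0.0343] zmed 0.0344
  px [473 203  39  83] n 908 rect (array([ 434.5, -479.9]), 115.2, 4.1, np.float64(0.007)) mean [ 0.4325 -0.48    0.036 ] zmed 0.0356
blue (array([ 513.4, -142.2]), 199.0, 147.9, np.float64(0.214))
```

View pics/w3.png

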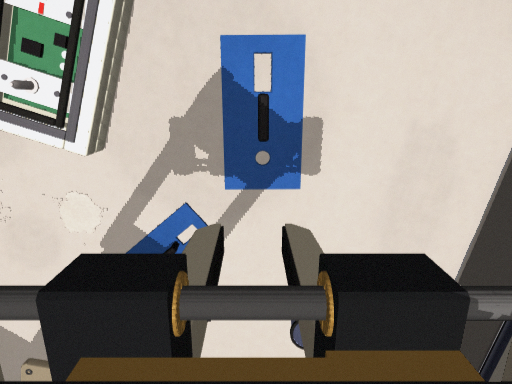

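The wrist view shows the large cover at (262,112): 179 x 96 mm, handle at (263,118), slot at (263,72) and eye at (262,158). Everything matches the description, so I grasp it.

```bash
python3 -c "
from h import *
plan(.5284,-.1655,.0225,-1.356)"
```

```text
plan [0.0551 0.0126 0.2221] [-0.002  0.002 -0.006] t 6.425
```

Emit:
move_arm:
  deltas: [0.055, 0.0126, 0.05, 0, 0, -0.006, 0.35, 0.055, 0.0126, 0.11, 0, 0, -0.006, 0.35, 0.055, 0.0126, 0.16, 0, 0, -0.006, 0.35, 0.055, 0.0126, 0.18, 0, 0, -0.006, 0.35, 0.055, 0.0126, 0.18, 0, 0, -0.006, 0.35, 0.055, 0.0126, 0.18, 0, 0, -0.006, 0.35]

```text
t: 7.18
tool_pos: [0.5317, -0.1662, 0.0694]
orientation: [3.121, 0.34, 0.006]
force: [-0.6, 0.0, -0.1]
opening: 0.0326
gripper_force: 0.0
```

```bash
python3 -c "
from h import *
plan(.5284,-.1655,.0225,-1.356)"
```

```text
plan [-0.0032 -0.0015  0.0469] [ 0.002 -0.003  0.002] t 7.175
```

Emit:
move_arm:
  deltas: [-0.003, -0.001, 0.03, 0, 0, 0, 0.35, -0.003, -0.001, 0.046, 0, 0, 0, 0.35, -0.003, -0.001, 0.046, 0, 0, 0, 0.35, -0.003, -0.001, 0.046, 0, 0, 0, 0, -0.003, -0.001, 0.046, 0, 0, 0, 0, -0.003, -0.001, 0.046, 0, 0, 0, 0, -0.003, -0.001, 0.046, 0, 0, 0, 0, -0.003, -0.001, 0.046, 0, 0, 0, 0]
  squeeze: 45

```text
t: 8.18
tool_pos: [0.5274, -0.1658, 0.0217]
orientation: [3.122, 0.34, 0.002]
force: [-0.4, 0.2, 6.3]
opening: 0.0114
gripper_force: 45.0
```

Emit:
move_arm:
  deltas: [0, 0, -0.03, 0, 0, 0, 0, 0, 0, -0.07, 0, 0, 0, 0, 0, 0, -0.13, 0, 0, 0, 0, 0, 0, -0.13, 0, 0, 0, 0, 0, 0, -0.13, 0, 0, 0, 0, 0, 0, -0.13, 0, 0, 0, 0]

```text
t: 8.93
tool_pos: [0.5252, -0.1648, 0.1482]
orientation: [-3.121, -0.34, 0.006]
force: [-1.0, 0.7, -1.7]
opening: 0.0116
gripper_force: 45.0
```

```bash
cat > cov.py <<'E'
from h import *
import sys
s=robot.read_state();print(s["t"],np.round(s["tool_pos"],4),np.round(s["force"],1),s["opening"])
p,d,K,W=cam("wrist");P=cloud(d,K,W);np.savez(sys.argv[1]+".npz",p=p,P=P);save(sys.argv[1]+".png",p)
m=masks(p)["blue"];comps(m,P,300)
c=np.array(s["tool_pos"])
m&=(np.hypot(P[...,0]-c[0],P[...,1]-c[1])<.13)&(abs(P[...,2]-(c[2]-.0165))<.02)
Q=P[m];print("cover rect",rect(Q),"top z",np.median(Q[:,2]))
n=np.linalg.lstsq(np.c_[Q[:,:2],np.ones(len(Q))],Q[:,2],rcond=None)[0]; print("slopes",n[:2].round(4))
E
python3 cov.py w4
python3 -c "
from h import *
plan(.5618,.0717,.15,-1.676)"
```

```text
8.925 [ 0.5252 -0.1648  0.1482] [-1.   0.7 -1.7] 0.011584989816475355
  px [158  66 190 188] n 27188 rect (array([ 563.2, -156.1]), 103.7, 96.4, np.float64(0.218)) mean [ 0.5714 -0.1544  0.1302] zmed 0.1302
  px [232 320  42  37] n 1445 rect (array([ 495.3, -171.9]), 111.1, 26.7, np.float64(0.206)) mean [ 0.456  -0.1799  0.1323] zmed 0.1309
cover rect (array([ 527.4, -164.1]), 177.1, 96.4, np.float64(0.219)) top z 0.13026099041233916
slopes [-0.0058  0.0022]
plan [ 0.0866 -0.2232 -0.0015] [-0.002  0.004  0.322] t 8.975
```

View pics/w4.png

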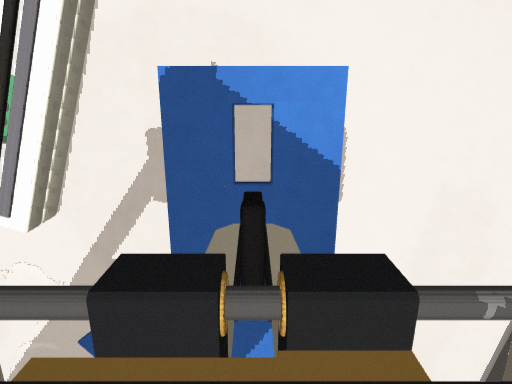

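The cover is held level (slopes 0.006 and 0.002), with the slot at (253,143). Now I carry it over the unit.

Emit:
move_arm:
  deltas: [0.02, -0.05, 0, 0, 0, 0.08, 0, 0.04, -0.1, 0, 0, 0, 0.16, 0, 0.06, -0.15, 0, 0, 0, 0.24, 0, 0.08, -0.2, 0, 0, 0, 0.322, 0, 0.0856, -0.223, 0, 0, 0, 0.322, 0, 0.0856, -0.223, 0, 0, 0, 0.322, 0, 0.0856, -0.223, 0, 0, 0, 0.322, 0, 0.0856, -0.223, 0, 0, 0, 0.322, 0]

```text
t: 9.98
tool_pos: [0.5621, 0.0696, 0.1502]
orientation: [3.137, -0.167, -0.001]
force: [-0.1, 0.3, -1.5]
opening: 0.0113
gripper_force: 45.0
```

```bash
cat >> cov.py <<'E'
m=masks(p)["orange"]&(P[...,2]<.1);print("fastener");comps(m,P,15)
# slot: hole in the plate, from its rim in the picture, projected on the plate plane
b=masks(p)["blue"].astype(np.uint8);ct,hi=cv2.findContours(b,cv2.RETR_CCOMP,cv2.CHAIN_APPROX_NONE)
for q,h in zip(ct,hi[0]):
    if h[3]>=0 and cv2.contourArea(q)>400:
        q=q[:,0]; r=np.c_[(q[:,0]-K[0,2])/K[0,0],(q[:,1]-K[1,2])/K[1,1],np.ones(len(q))]@W[:3,:3].T
        X=W[:3,3]+r*((np.median(Q[:,2])-W[2,3])/r[:,2])[:,None]; print("slot",rect(X))
E
python3 cov.py w5
python3 -c "
from h import *
plan(.5608,.0718,.15,-1.676)"
```

```text
9.975 [0.5621 0.0696 0.1502] [-0.1  0.3 -1.5] 0.011284213050964763
  px [158  66 190 188] n 27152 rect (array([600.9,  65.5]), 103.6, 96.2, np.float64(-0.106)) mean [0.6091 0.0646 0.1323] zmed 0.1323
  px [ 41 110  39  30] n 779 rect (array([627.3, 593.1]), 97.0, 64.6, np.float64(-1.48)) mean [ 0.6284  0.5948 -0.5978] zmed -0.5978
  px [232 320  42  37] n 1463 rect (array([531.5,  73.2]), 110.8, 26.5, np.float64(-0.099)) mean [0.4925 0.077  0.1351] zmed 0.1327
  px [412 320  51  54] n 1366 rect (array([462. , -60.3]), 309.7, 55.1, np.float64(0.476)) mean [ 0.3586 -0.111   0.0079] zmed 0.0026
cover rect (array([564.4,  69.5]), 177.2, 96.1, np.float64(-0.109)) top z 0.13233211954824184
slopes [-0.0024  0.0006]
fastener
  px [242 114  14  48] n 543 rect (array([611.1,  67.1]), 32.1, 9.1, np.float64(-0.104)) mean [0.612  0.067  0.0824] zmed 0.0827
slot (array([613.5,  64.1]), 42.3, 20.9, np.float64(-0.121))
plan [-0.0016 -0.002   0.0004] [ 0.     0.    -0.001] t 10.025
```

View pics/w5.png

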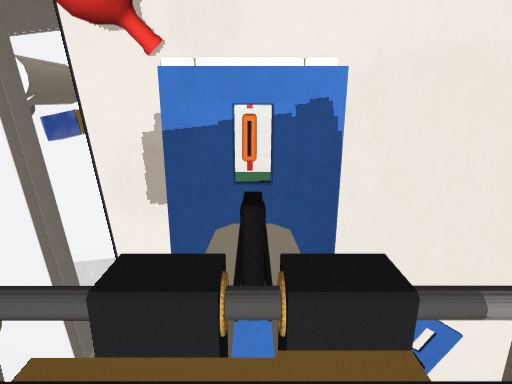

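The fastener shows through the slot at (249,137), with the slot centre at (253,143). The offset is about 2.5 mm, so I correct it and lower to just above the head.

Emit:
move_arm:
  deltas: [-0.002, -0.0023, 0.015, 0, 0, 0, 0, -0.002, -0.0023, 0.03, 0, 0, 0, 0, -0.002, -0.0023, 0.037, 0, 0, 0, 0, -0.002, -0.0023, 0.037, 0, 0, 0, 0, -0.002, -0.0023, 0.037, 0, 0, 0, 0, -0.002, -0.0023, 0.037, 0, 0, 0, 0]

```text
t: 10.78
tool_pos: [0.561, 0.0733, 0.1143]
orientation: [-3.137, 0.165, -0.002]
force: [0.2, -0.9, -0.7]
opening: 0.0119
gripper_force: 45.0
```

```bash
python3 cov.py w6
```

```text
10.775 [0.561  0.0733 0.1143] [ 0.2 -0.9 -0.7] 0.011889125209209522
  px [158  66 190 188] n 27126 rect (array([599.9,  69.3]), 103.5, 96.2, np.float64(-0.104)) mean [0.6081 0.0684 0.0965] zmed 0.0965
  px [ 34 112  34  30] n 691 rect (array([641.4, 432.8]), 421.0, 64.2, np.float64(-1.484)) mean [ 0.6276  0.6015 -0.5937] zmed -0.5982
  px [232 320  42  37] n 1463 rect (array([530. ,  75.4]), 110.8, 26.6, np.float64(-0.124)) mean [0.4915 0.0806 0.0991] zmed 0.0966
  px [414 329  75  53] n 2096 rect (array([ 361.8, -103.6]), 71.0, 48.2, np.float64(0.906)) mean [ 0.3664 -0.1051  0.0025] zmed 0.0026
cover rect (array([563.1,  73. ]), 177.5, 96.1, np.float64(-0.103)) top z 0.09649173819296766
slopes [-0.0008  0.0008]
fastener
  px [247 114  17  56] n 731 rect (array([611.3,  66.6]), 31.5, 9.2, np.float64(-0.11)) mean [0.6122 0.0667 0.0825] zmed 0.0826
slot (array([612.5,  67.8]), 42.3, 20.9, np.float64(-0.119))
```

Emit:
move_arm:
  deltas: [-0.001, 0.001, 0.006, 0, 0, 0, 0, -0.001, 0.001, 0.012, 0, 0, 0, 0, -0.001, 0.001, 0.018, 0, 0, 0, 0, -0.001, 0.001, 0.024, 0, 0, 0, 0, -0.001, 0.001, 0.03, 0, 0, 0, 0, -0.001, 0.001, 0.03, 0, 0, 0, 0]

```text
t: 11.58
tool_pos: [0.5589, 0.0724, 0.0828]
orientation: [3.137, -0.165, -0.002]
force: [0.8, -0.5, -1.8]
opening: 0.0115
gripper_force: 45.0
```

```bash
python3 cov.py w7
```

```text
11.575 [0.5589 0.0724 0.0828] [ 0.8 -0.5 -1.8] 0.011536444247527039
  px [158  66 191 188] n 27247 rect (array([597.7,  70. ]), 104.1, 99.9, np.float64(-0.104)) mean [0.6059 0.0674 0.0649] zmed 0.0649
  px [232 320  42  37] n 1456 rect (array([528.2,  75.3]), 110.8, 26.5, np.float64(-0.11)) mean [0.489  0.0797 0.0674] zmed 0.0653
  px [430 352  72  30] n 1168 rect (array([ 371.1, -101.9]), 56.5, 35.8, np.float64(0.907)) mean [ 0.3804 -0.0992  0.0026] zmed 0.0026
cover rect (array([561.4,  73.9]), 177.1, 99.8, np.float64(-0.106)) top z 0.06492453723589652
slopes [-0.0032  0.0006]
fastener
  px [243 112  20  67] n 1085 rect (array([611.4,  66.8]), 31.7, 9.4, np.float64(-0.109)) mean [0.612  0.0668 0.0825] zmed 0.0827
slot (array([610.1,  66.9]), 42.7, 20.9, np.float64(-0.119))
```

Emit:
move_arm:
  deltas: [0.001, 0, 0.003, 0, 0, 0, 0, 0.001, 0, 0.005, 0, 0, 0, 0, 0.001, 0, 0.007, 0, 0, 0, 0, 0.001, 0, 0.008, 0, 0, 0, 0, 0.001, 0, 0.008, 0, 0, 0, 0, 0.001, 0, 0.008, 0, 0, 0, 0]

```text
t: 12.38
tool_pos: [0.5608, 0.0723, 0.0763]
orientation: [-3.137, 0.165, -0.002]
force: [-2.0, -0.3, 5.0]
opening: 0.0111
gripper_force: 45.0
```

```bash
python3 cov.py w8
```

```text
12.375 [0.5608 0.0723 0.0763] [-2.  -0.3  5. ] 0.011113868685430798
  px [157  65 192 189] n 27177 rect (array([600.4,  68.9]), 104.7, 98.4, np.float64(-0.104)) mean [0.6079 0.0673 0.0585] zmed 0.0585
  px [232 320  42  37] n 1329 rect (array([529.7,  74.8]), 110.4, 26.6, np.float64(-0.119)) mean [0.4894 0.0798 0.06  ] zmed 0.0586
  px [441 360  57  22] n 688 rect (array([ 388.4, -102.2]), 50.5, 23.0, np.float64(1.452)) mean [ 0.3861 -0.0974  0.0025] zmed 0.0026
cover rect (array([563.6,  72.4]), 178.0, 98.6, np.float64(-0.097)) top z 0.05850331578446519
slopes [-0.0008 -0.    ]
fastener
  px [243 116  21  70] n 1150 rect (array([611.5,  66.7]), 31.5, 9.5, np.float64(-0.111)) mean [0.6125 0.0667 0.0823] zmed 0.0826
slot (array([611.3,  66.9]), 44.5, 20.9, np.float64(-0.121))
```

Emit:
move_arm:
  deltas: [0, 0, 0.001, 0, 0, 0, 0, 0, 0, 0.002, 0, 0, 0, 0, 0, 0, 0.002, 0, 0, 0, 0, 0, 0, 0.002, 0, 0, 0, 0, 0, 0, 0.002, 0, 0, 0, 0, 0, 0, 0.002, 0, 0, 0, 0]

```text
t: 13.18
tool_pos: [0.5609, 0.0723, 0.0747]
orientation: [-3.137, 0.165, -0.002]
force: [-3.8, 1.0, 8.4]
opening: 0.0117
gripper_force: 45.0
```

Emit:
move_arm:
  deltas: [0, 0, 0.001, 0, 0, 0, 0, 0, 0, 0.002, 0, 0, 0, 0, 0, 0, 0.002, 0, 0, 0, 0, 0, 0, 0.002, 0, 0, 0, 0, 0, 0, 0.002, 0, 0, 0, 0]

```text
t: 13.8
tool_pos: [0.5609, 0.0723, 0.0746]
orientation: [3.137, -0.165, 0.002]
force: [-13.0, -0.4, 24.9]
opening: 0.0114
gripper_force: 45.0
```

```bash
python3 cov.py w9
```

```text
13.8 [0.5609 0.0723 0.0746] [-13.   -0.4  24.9] 0.011388601300247277
  px [157  66 192 188] n 27164 rect (array([599.8,  68.9]), 103.8, 98.0, np.float64(-0.105)) mean [0.6081 0.0673 0.0569] zmed 0.0569
  px [231 320  43  38] n 1297 rect (array([530. ,  75.2]), 110.5, 26.6, np.float64(-0.109)) mean [0.4894 0.0798 0.0585] zmed 0.057
  px [444 360  52  22] n 594 rect (array([ 389.4, -101.4]), 46.2, 21.2, np.float64(1.437)) mean [ 0.3874 -0.097   0.0025] zmed 0.0026
cover rect (array([563.3,  72.8]), 177.3, 98.0, np.float64(-0.105)) top z 0.05689517412391096
slopes [-0.0005 -0.0003]
fastener
  px [243 116  21  71] n 1185 rect (array([611.5,  66.8]), 31.6, 9.5, np.float64(-0.095)) mean [0.6125 0.0666 0.0823] zmed 0.0827
slot (array([611.1,  66.9]), 45.1, 21.0, np.float64(-0.121))
```

The cover is flush: at 25 N the TCP no longer sinks. It lies level, the slot is centred over the fastener to 0.5 mm, and the fastener is lined up.

```bash
python3 -c "
from h import *
s=robot.read_state();print(s['t'],np.round(s['force'],1))
print(robot.close_job())"
```

```text
13.85 [-12.7  -1.   24. ]
the job is handed in; nothing more can be done
None
```

The job is handed in at 13.9 s: the fastener is lined up (within about 0.01 rad by camera), and the cover is on the post and over the fastener, held flush on the rim with about 24 N; hand-in returned no verdict.

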